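# Backlit straightedge check of guitar frets

### The arm

A 6-joint arm with a two-finger parallel gripper is mounted at the origin on the work surface. World frame = base frame: x ahead of the robot, y to its left, z up, the work surface at z = 0. Lengths are in m, angles in degrees, forces in N, time in s.
With the tool pointing down it reaches from about 0.25 to 0.725 m from the base axis. Payload 9.7 kg.
Tool frame: the origin (TCP) lies midway between the tips of the shut fingers; the grasp point (between the pads) lies 19 mm behind it; x points along the fingers, y is the direction in which the jaws open and shut, and the axes are right-handed (so a half turn about x gives the same grasp; the last joint's range is limited). The gripper opens to 85 mm and grips with 20 to 120 N. Pads are 22 mm wide; open, the fingers measure 114 mm over their backs; the gripper's body (76 mm by 85 mm) begins 54 mm behind the grasp point. The pads swing forward as they close: fully open they stand 13 mm farther back than shut.
Start: joints at [63.713, 4.979, 10.078, 95.1, 0, 90], TCP at [0.244, 0.493, 0.231] pointing down, gripper open.
Joint ranges: [-179.16, 179.16], [-48.56, 103.87], [-65.8, 70.77], [-126.05, 130.52], [-82.76, 87.17], [-180, 180]. Speed limits (degrees/s): [127.2, 127.2, 147.25, 180, 180, 180].

### API

Orientations are given as [roll, pitch, yaw] about the fixed x, y, z axes, in that order (R = Rz(yaw) Ry(pitch) Rx(roll)).
In Python, from workcell import bot, cams gives the robot as it stands.
- The arm moves only by the tool apply_moves, never from a script. Its argument "commands" is a list of rows, each a list of 5 numbers: the shift along the tool's x, y, z in m, then the turn about the tool's x in rad, then the opening, from -1 (shut) to 1 (fully open). In form: [[tx, ty, tz, roll, hand], ...]. A call has 1 to 12 rows; each row is the pose to reach, as a shift and turn from the pose measured when the call began, along the tool's axes at that moment; what a row does not reach only later rows make up. A row lasts 1/10 s, in which the tool goes at most 50 mm and 8.59 degrees, less where a joint would pass 70% of its speed; a pose out of reach is approached as far as the arm can. A call with a gripper value outside its range is refused whole. The fingers move at their own pace and stop on an object; "newtons" is the grip in N (left out, the last holds). Time passes only in rows, so rows that repeat a pose let the fingers close. It gives the time, the measured TCP pose, the force and the opening at its end, in the units of the state.
- bot.get_obs(): the state, without advancing time (a new reading comes with each control period).
- cams.camera(name): name is "scene" or "side" or "wrist"; returns a dict with "frame" (400x640x3 uint8, blue, green, red), "depth" (400x640 float32, m along the optical axis (not along the pixel's ray), 0 where there is no reading), "camera_matrix" (3x3 intrinsics, pixels), "D" ([k1, k2, p1, p2, k3] as OpenCV has them; the pictures are not rectified), "R" (3x3) and "t" (3): a world point X has camera coordinates R X + t; the wrist camera has in their place "mount" (4x4, takes a point from camera to tool coordinates, whose origin is the TCP and whose axes are the tool frame's). Camera axes: x right, y down, z forward; pixel columns grow to the right and rows downward; lengths in m; the calibration is good to about 2 mm. A picture is of the moment at which its call begins: read the wrist's pose just before it.
- bot.job_done(): hands the job in, once; it reports no verdict.
Trained networks look in the newest picture that a camera, given by its name, has taken for a name from the list of things; names that differ only in an ending like _2 or _b are one class to them, and where a whole thing is asked for, a point or a joint stands for the part that bears it (a point fixed in the world has none). Each returns a list of dicts, best first, with "confidence" (0 to 1); they miss things now and then, are a little off and sometimes report something else, mostly with a low value. They report only what shows in the picture. A call takes as long as a camera call. They do not tell look-alikes from the thing itself.
- cams.spot_in(name, camera): "rect" ([left, top, right, bottom] in pixels, round what is visible of it).
The state is a dict: "time": time; "q": joint angles; "qd": joint speeds; "joint_efforts": joint torques, N m; "ee_pos": TCP position; "tcp_rot": TCP orientation; "wrist_force": force on the tool from outside, world axes, zero at the start; "torque": the same for the moment, N m; "opening": finger opening in m.
Only numpy, scipy, OpenCV 4.12 (cv2) and the standard library are available. Lean on these libraries where they do the work, as an engineer would, in place of code of your own. Each camera call takes 0.05 s, during which the arm holds its last target. There are 200 camera calls.

### The job

Swing the lamp on the clamp-on light pole round by its stiff jib until the lamp head stands behind the guitar neck, squarely opposite the double-dot marker, and let go so that it stays there. Then take the knife-edge straightedge out of the wooden phone cradle and hold it edge down on the frets so the light shows any gap: centred over the double dots, along the middle of the neck and in line with it, standing upright, pressed on only lightly with a few newtons. Finish while still gripping it there, and leave the pick dispenser, the capo and the tuner clip where they lie.

Things in the scene. Friction and masses are not known exactly. Their poses are not given: they have to be found in the camera images.
- jib: Lamp jib: a level aluminium tube, 16 mm thick, 270 mm up, swinging about an upright pole (25 mm thick, 450 mm tall, clamped near the table's far right corner). Origin on the tube's centre line where it is clear to take or push: 310 mm from the pole's axis, 50 mm before the lamp. x points to the pole. Stiff: 3 N here moves it, it stays where left. Clockwise from above brings it to the neck.
- lamp_head (a point): Centre of the aluminium lamp head, a 50 mm round, 64 mm long spotlight hung 55 mm below the jib, 360 mm from the pole's axis, dipped 35 degrees so that it shines outward and down. Its underside is about 180 mm above the table.
- neck: Bare guitar neck, no strings, 660 mm long, fretboard up (52 mm wide, white dots, steel frets) in a fixed wooden rest. Origin on its underside below the double dots, 45 mm above the table; x to the headstock, z up, -y the side behind it, away from the robot. Fret crowns: a level plane 23.7 mm above the origin. It cannot move sideways; its pads give about 1 mm per 5 N of push (8 mm at most).
- double_dot (a point): The marked spot: the point midway between the two white dots (8 mm across, side by side across the neck, 25 mm apart, between the 11th and 12th frets, 314 mm from the white nut), at the height of the fret crowns, about 69 mm above the table. Axes as the neck's.
- straightedge: Knife-edge steel straightedge, 125 mm long, 46 mm tall, standing edge down in the cradle's slot. Blade 8 mm thick, bevelled to a 3 mm wide straight edge below; a black grip 80 mm long, 14 mm thick, with flat upright sides covers it from 17 to 46 mm above the edge. Origin at the middle of the edge; x along the edge, z up. About 0.24 kg. Either end may point either way.
- cradle: Wooden phone cradle, a loose block 110 x 74 mm and 38 mm tall with an upright slot 10 mm wide and 12 mm deep along its length (x); the slot's floor is 26 mm above the table. The straightedge stands in the slot, so all of it higher than 12 mm above its edge is clear of the wood. Origin centre of the underside.
- pick_dispenser: Bystander: spring push dispenser of guitar picks, a 74 x 58 mm foot with a tower and plunger, 117 mm tall. Origin centre of the underside.
- capo: Bystander: steel spring capo lying flat, about 130 x 65 mm, 14 mm tall.
- tuner_clip: Bystander: plastic clip-on tuner lying flat, about 85 x 30 mm, 12 mm tall.
Mind the look-alikes: they are no part of the job. Leave any blue or pink look-alike of the cradle alone.

How it is judged (in metres and radians):
On the way, in this order (a step that is already met when the one before it is completed fails the run):
1. the lamp head stands behind the neck, within 40 mm of square opposite the double dots, at rest and let go (x of lamp_head in the frame of neck between -0.04 and 0.04 m and y of lamp_head in the frame of neck below -0.08 m and angular speed of jib below 0.03 rad/s and contact force between the arm and jib below 0.1 N), for 0.3 s.
2. the straightedge is lifted out of the cradle in the gripper (z of straightedge in the frame of cradle above 0.045 m and contact force between the fingers and straightedge above 2 N), for 0.1 s.
At the end, for the whole second after the job is handed in: Still gripped, the straightedge stands edge down on the frets: middle within 10 mm of the double dots along the neck and 8 mm across, in line and upright within 5 degrees, pressed on with 1 to 12 N, at rest; the lamp head is behind the neck, within 40 mm of square opposite the double dots (x of lamp_head in the frame of neck between -0.04 and 0.04 m and y of lamp_head in the frame of neck below -0.08 m and x of straightedge in the frame of double_dot between -0.01 and 0.01 m and y of straightedge in the frame of double_dot between -0.008 and 0.008 m and z of straightedge in the frame of double_dot between -0.003 and 0.003 m and angle between the x axis of straightedge and the x axis of neck, either way round below 0.087 rad and angle between straightedge's own z axis and vertical below 0.087 rad and contact force between straightedge and neck between 1 and 12 N and contact force between the fingers and straightedge above 2 N and contact force between straightedge and cradle below 0.1 N and linear speed of straightedge below 0.01 m/s); the arm keeps its last pose, push and grip.
It fails at once if the straightedge is struck or pressed hard on the neck (over 25 N) (contact force between straightedge and neck above 25 N).
It fails at once if the pick dispenser is disturbed (moved over 15 mm) (distance of pick_dispenser from where it was at the start of the episode above 0.015 m).
It fails at once if the capo is disturbed (moved over 15 mm) (distance of capo from where it was at the start of the episode above 0.015 m).
It fails at once if the tuner clip is disturbed (moved over 15 mm) (distance of tuner_clip from where it was at the start of the episode above 0.015 m).
It also fails if it takes over 67 s, if anything falls off the work surface, if the arm or the gripper's body presses on something with over 40 N, if the wrist force passes 120 N, or if a joint passes its speed limit or range.

## Working session

There is one attempt and no reset: what is moved stays moved. The work goes in short steps, Python scripts to look and compute and a tool call to move; the robot and the scene stay as the last step left them, time stands still between calls to the robot, and variables do not carry over. Pictures are saved under pics/ and viewed, about 8 in all and at most 12, crops included, and the job is handed in when it is done.

Besides the shell and the picture viewer there is one more tool, called in YAML: its name, and indented under it one key for each argument. apply_moves: Moves the arm, as the interface text tells. Its arguments: {"type":"object","properties":{"commands":{"type":"array"},"newtons":{"type":"number"}},"required":["commands"]}

```bash
ls; mkdir -p pics
cat > h.py <<'E'
import numpy as np, cv2
from workcell import bot, cams
from scipy.spatial.transform import Rotation as Ro
def tool():
    o=bot.get_obs(); T=np.eye(4); T[:3,:3]=Ro.from_euler('xyz',o['tcp_rot'],degrees=True).as_matrix(); T[:3,3]=o['ee_pos']; return T
def cam(n):
    T=tool(); c=cams.camera(n)
    if 'mount' in c: W=T@np.array(c['mount'])
    else:
        W=np.eye(4); R=np.array(c['R']); W[:3,:3]=R.T; W[:3,3]=-R.T@np.array(c['t']).ravel()
    c['W']=W; return c
def ray(c,uv):
    p=cv2.undistortPoints(np.array(uv,float).reshape(-1,1,2),np.array(c['camera_matrix']),np.array(c['D'])).reshape(-1,2)
    return np.c_[p,np.ones(len(p))]
def onz(c,uv,z):
    r=ray(c,uv)@c['W'][:3,:3].T; o=c['W'][:3,3]; return o+r*((z-o[2])/r[:,2])[:,None]
def cloud(c):
    h,w=c['depth'].shape; v,u=np.mgrid[:h,:w]; P=ray(c,np.c_[u.ravel(),v.ravel()])*c['depth'].reshape(-1,1)
    return (P@c['W'][:3,:3].T+c['W'][:3,3]).reshape(h,w,3)
def proj(c,X):
    Wi=np.linalg.inv(c['W']); return cv2.projectPoints(np.array(X,float).reshape(-1,1,3),cv2.Rodrigues(Wi[:3,:3])[0],Wi[:3,3],np.array(c['camera_matrix']),np.array(c['D']))[0].reshape(-1,2)
E
cat > a.py <<'E'
from h import *
ims=[]
print(bot.get_obs())
for n in ['scene','side','wrist']:
    c=cam(n); C=cloud(c); im=c['frame'].copy(); np.savez('c_'+n,C=C,im=im,d=c['depth'])
    cv2.imwrite(f'pics/{n}0.png',im)
    print(n,c['W'][:3,3],c['W'][:3,2])
    for k in ['lamp_head','neck','straightedge','cradle','pick_dispenser','capo','tuner_clip']:
        for d in cams.spot_in(k,n):
            l,t,r,b=map(int,d['rect']); m=C[t:b+1,l:r+1][c['depth'][t:b+1,l:r+1]>0]
            print(k,round(d['confidence'],2),(l,t,r,b),np.round(np.median(m,0),3) if len(m) else None)
E
python3 a.py
```

```text
pics
{'time': 0.0, 'q': array([6.37111759e+01, 5.01110528e+00, 1.00361804e+01, 9.50988295e+01,
       1.48031586e-03, 8.99999456e+01]), 'qd': array([-0.00802359,  0.03973106,  0.03885925,  0.08229605,  0.0260014 ,
       -0.02854879]), 'joint_efforts': array([-3.83656428e-03, -5.20388174e+01,  4.64803541e+01,  1.59729598e-02,
       -4.35627010e-05, -8.26221822e-06]), 'ee_pos': array([0.24349183, 0.49292693, 0.23059847]), 'tcp_rot': array([ -91.14987673,   89.92623078, -117.43864744]), 'wrist_force': array([-0.76264796,  0.43549445, -0.48350943]), 'torque': array([-0.05728317, -0.02137505,  0.02388729]), 'opening': 0.08505965189786684}
scene [1.23874584 0.94701408 0.95334387] [-0.5438583  -0.62134461 -0.564047  ]
lamp_head 0.72 (176, 127, 278, 150) [ 0.271 -1.241 -0.176]
neck 0.75 (289, 185, 322, 313) [0.616 0.176 0.052]
straightedge 0.42 (367, 224, 376, 250) [0.402 0.306 0.038]
cradle 0.94 (387, 274, 423, 311) [0.498 0.535 0.02 ]
cradle 0.93 (445, 274, 478, 311) [0.368 0.657 0.023]
cradle 0.76 (388, 217, 417, 241) [0.251 0.328 0.015]
cradle 0.76 (399, 242, 430, 278) [0.354 0.469 0.0
[... 771 characters left out ...]
216) [0.696 0.046 0.007]
capo 0.92 (374, 271, 416, 292) [ 0.538 -0.218  0.004]
tuner_clip 0.6 (277, 172, 293, 187) [0.544 0.367 0.003]
wrist [0.16924957 0.53094189 0.37373944] [ 0.29391671 -0.1439868  -0.94492368]
lamp_head 0.69 (12, 387, 44, 400) [ 0.348 -0.042  0.053]
neck 0.67 (4, 384, 43, 397) [ 0.35  -0.099  0.001]
straightedge 0.89 (219, 325, 291, 370) [0.408 0.321 0.054]
cradle 0.98 (388, 286, 425, 344) [0.459 0.511 0.026]
cradle 0.85 (299, 201, 395, 303) [0.355 0.478 0.006]
cradle 0.8 (142, 192, 241, 259) [0.232 0.322 0.035]
cradle 0.74 (426, 151, 538, 246) [0.362 0.653 0.024]
cradle 0.65 (226, 281, 300, 347) [0.387 0.336 0.033]
tuner_clip 0.6 (314, 346, 338, 368) [0.511 0.372 0.007]
```

```bash
python3 -c "
import cv2,numpy as np
a=cv2.imread('pics/scene0.png')[110:330,160:500];b=cv2.imread('pics/side0.png')[120:350,180:560]
a=cv2.resize(a,(680,440),interpolation=2)
cv2.imwrite('pics/s1.png',a)
cv2.imwrite('pics/s2.png',cv2.resize(b,(760,460),interpolation=2))"
```

```text
(no output)
```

View pics/s1.png

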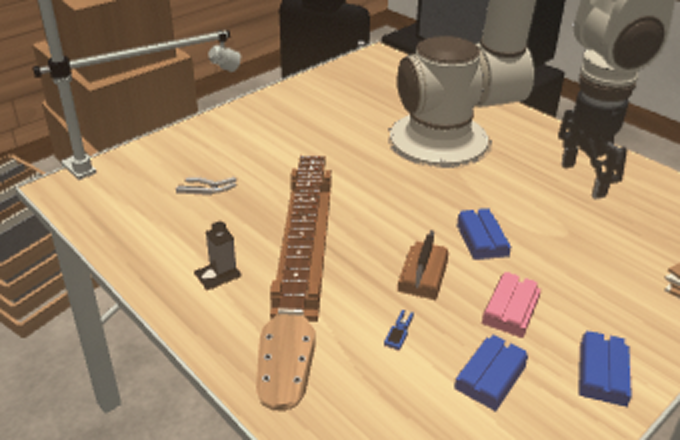

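View pics/s2.png

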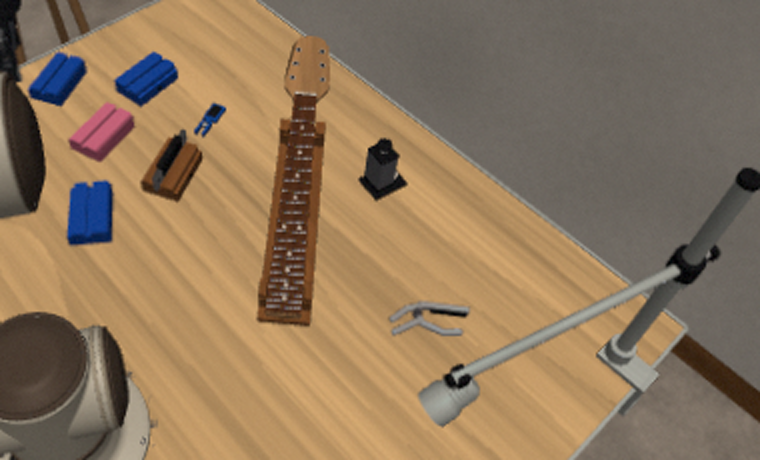

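View pics/wrist0.png

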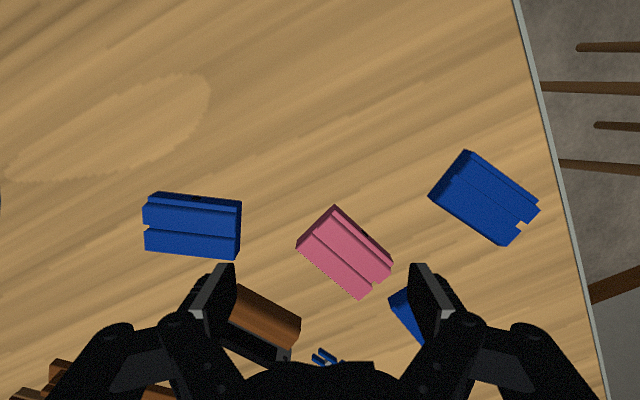

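The scene crop shows the brown cradle with the blade at about (425,265), and the neck with its headstock towards the viewer (nut at about (290,312)). The lamp hangs on the left. In the side crop the double dots look to be near (292,227), the lamp at (448,402) and the pole at (690,265). Next I measure these.

```bash
cat > b.py <<'E'
from h import *
for n in ['side','scene']:
    c=cam(n); C=cloud(c); im=c['frame']
    P=C.reshape(-1,3)[c['depth'].ravel()>0]
    m=(P[:,0]>.3)&(P[:,0]<1.3)&(P[:,1]<0.1)&(P[:,1]>-0.9)&(P[:,2]>.12)&(P[:,2]<.5)
    Q=P[m]; 
    # pole: upper part above jib
    U=Q[(Q[:,2]>.31)]; print(n,'above .31',len(U),np.round(np.median(U,0),3),np.round(U.min(0),3),np.round(U.max(0),3))
    J=Q[(Q[:,2]>.26)&(Q[:,2]<.29)]; print('jib',len(J))
    if len(J)>5:
        x,y=np.median(J,0)[:2]; vx=cv2.fitLine(J[:,:2].astype(np.float32),cv2.DIST_HUBER,0,.01,.01).ravel(); print(vx, (J[:,:2]-vx[2:])@vx[:2].min() if 0 else np.percentile((J[:,:2]-vx[2:])@vx[:2],[1,99]))
    L=Q[(Q[:,2]<.255)&(Q[:,2]>.17)]; print('lamp+pole',len(L),np.round(np.median(L,0),3))
    # neck axis
    N=P[(P[:,2]>.055)&(P[:,2]<.085)&(P[:,0]>.3)&(P[:,1]<.28)&(P[:,1]>-.25)]; print('neck',len(N),cv2.fitLine(N[:,:2].astype(np.float32),cv2.DIST_HUBER,0,.01,.01).ravel(),np.median(N,0))
    np.savez('n_'+n,N=N)
    if n=='side': 
        cr=im[150:290,300:350]; cv2.imwrite('pics/nk.png',cv2.resize(np.rot90(cr),None,fx=5.7,fy=5.7,interpolation=cv2.INTER_CUBIC))
E
python3 b.py
```

```text
side above .31 570 [ 0.712 -0.452  0.397] [ 0.707 -0.464  0.31 ] [ 0.735 -0.437  0.457]
jib 1018
[ 0.9629408  -0.2697128   0.53913367 -0.4027668 ] [-0.18896677  0.23455936]
lamp+pole 600 [ 0.368 -0.368  0.226]
neck 2603 [0.9998026  0.01986786 0.58204114 0.03834754] [0.57027868 0.04222216 0.06863646]
scene above .31 230 [ 0.728 -0.44   0.389] [ 0.71  -0.461  0.311] [ 0.739 -0.429  0.454]
jib 409
[ 0.9688356  -0.24770474  0.5934399  -0.40565637] [-0.23499431  0.18620825]
lamp+pole 268 [ 0.402 -0.355  0.22 ]
neck 1571 [0.99944746 0.0332374  0.73723984 0.13384716] [0.62979516 0.1183832  0.06660536]
```

View pics/nk.png

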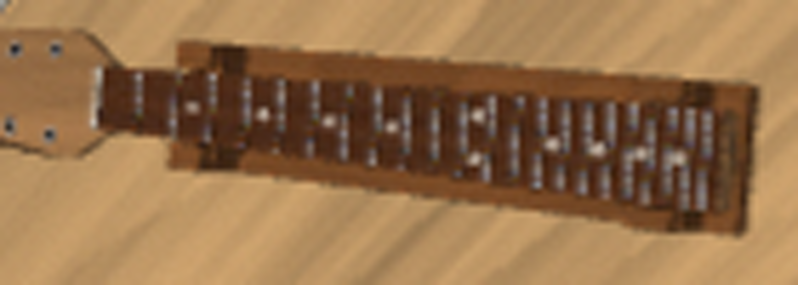

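The enlarged neck shows the double dots at (478,115) and (474,159), the nut at x=98, and single dots along the neck. I'll turn these into world points.

```bash
cat > d.py <<'E'
from h import *
c=cam('side')
X=np.array([(98,97),(478,115),(474,159),(192,107),(262,114),(329,121),(391,127),(552,145),(597,150),(641,154),(678,158)],float)
q=(X+.5)/5.7-.5; uv=np.c_[349-q[:,1],150+q[:,0]]
W=onz(c,uv,.0687); print(np.round(W,4))
dd=W[1:3].mean(0); s=W[3:,:2]; l=cv2.fitLine(s.astype(np.float32),cv2.DIST_L2,0,.01,.01).ravel(); print('axis',l,np.degrees(np.arctan2(l[1],l[0])),'dd',dd,'nut dist',np.linalg.norm(W[0]-dd),'dd across',np.cross(l[:2],dd[:2]-l[2:]))
# depth cross-check
c2=cam('scene')
print('scene px of dd',proj(c2,dd), 'nut', proj(c2,W[0]))
# board edges by depth: top-plane points
for n in ['side','scene']:
    cc=c if n=='side' else c2
    P=cloud(cc).reshape(-1,3)[cc['depth'].ravel()>0]; a=l[:2]; nn=np.array([-a[1],a[0]])
    r=P[:,:2]-dd[:2]; t=r@a; w=r@nn
    m=(abs(t)<.2)&(abs(w)<.06)&(P[:,2]>.062)&(P[:,2]<.08)
    print(n,m.sum(),np.median(P[m,2]),[ (np.round(np.percentile(w[m&(abs(t-k)<.03)],[3,97]),4)) for k in (-.15,-.07,0,.07,.15)])
# lamp and pole
P=np.vstack([cloud(k).reshape(-1,3)[k['depth'].ravel()>0] for k in (c,c2)])
U=P[(P[:,2]>.32)&(P[:,2]<.44)&(abs(P[:,0]-.72)<.05)&(abs(P[:,1]+.45)<.05)]
from scipy.optimize import least_squares
f=least_squares(lambda p:np.hypot(U[:,0]-p[0],U[:,1]-p[1])-.0125,[.72,-.45],loss='soft_l1',f_scale=.003); print('pole',f.x,f.cost/len(U))
L=P[(P[:,2]>.17)&(P[:,2]<.255)&(P[:,0]<.5)&(P[:,1]<-.25)&(P[:,0]>.3)]
print('lamp',len(L),L.min(0),L.max(0))
p=f.x
# circle intersect: where |dd + s*(-nn) - p|=.36
for R_ in (.36,):
  r=dd[:2]-p; b=-(r@nn); s=np.roots([1,2*b*-1 if 0 else -2*(r@nn),r@r-R_**2]); print('lamp target s',s,[dd[:2]-nn*k for k in s])
J=P[(P[:,2]>.262)&(P[:,2]<.29)&(P[:,0]<.66)&(P[:,0]>.2)&(P[:,1]<-.2)]
u=J[:,:2]-p; print('jib ang',np.degrees(np.median(np.arctan2(u[:,1],u[:,0])[np.hypot(*u.T)>.15])),np.hypot(*u.T).max(),J[:,2].max())
E
python3 d.py
```

```text
[[ 0.6909  0.2583  0.0687]
 [ 0.4727  0.0292  0.0687]
 [ 0.4549  0.0478  0.0687]
 [ 0.6277  0.1972  0.0687]
 [ 0.584   0.1545  0.0687]
 [ 0.5443  0.1161  0.0687]
 [ 0.5096  0.082   0.0687]
 [ 0.4256  0.0015  0.0687]
 [ 0.4038 -0.0194  0.0687]
 [ 0.3835 -0.0396  0.0687]
 [ 0.3667 -0.0559  0.0687]]
axis [0.718535   0.6954908  0.4806559  0.05455226] 44.066338 dd [0.46380931 0.03851595 0.0687    ] nut dist 0.3160352082478858 dd across 0.00019399727746758147
scene px of dd [[312.91217993 208.41160007]] nut [[304.80254185 264.38094508]]
side 1365 0.06892200378954771 [array([-0.0263,  0.0247]), array([-0.0257,  0.0245]), array([-0.0243,  0.0234]), array([-0.0237,  0.0229]), array([-0.0227,  0.0221])]
scene 680 0.06683189855878374 [array([-0.0249,  0.025 ]), array([-0.0253,  0.0254]), array([-0.024 ,  0.0238]), array([-0.023,  0.024]), array([-0.0227,  0.0222])]
pole [ 0.72279154 -0.45020804] 1.362938583790609e-06
lamp 958 [ 0.30160744 -1.80055846  0.17026584] [ 0.49972698 -0.31943221  0.25494842]
lamp target s [0.85677063 0.20579946] [array([ 1.05968538, -0.57710374]), array([ 0.60694094, -0.10935817])]
jib ang 164.00062160903 1.4356793678141953 0.2898826462767695d.py:6: DeprecationWarning: Arrays of 2-dimensional vectors are deprecated. Use arrays of 3-dimensional vectors instead. (deprecated in NumPy 2.0)
  dd=W[1:3].mean(0); s=W[3:,:2]; l=cv2.fitLine(s.astype(np.float32),cv2.DIST_L2,0,.01,.01).ravel(); print('axis',l,np.degrees(np.arctan2(l[1],l[0])),'dd',dd,'nut dist',np.linalg.norm(W[0]-dd),'dd across',np.cross(l[:2],dd[:2]-l[2:]))
```

```bash
cat >> h.py <<'E'
def to(X=None,phi=None):
    """tool-axis shift to world point X and roll so that tool y has world angle phi (mod 180)"""
    T=tool(); R=T[:3,:3]
    ya=np.degrees(np.arctan2(R[1,1],R[0,1])); out=[]
    if X is not None: out+=list(np.round(R.T@(np.array(X)-T[:3,3]),4))
    if phi is not None:
        d=(phi-ya+90)%180-90; out+=[round(-np.radians(d),4)]
    return out
PO=np.array([.7228,-.4502]); 
def jp(a,r,z): a=np.radians(a); return [PO[0]+r*np.cos(a),PO[1]+r*np.sin(a),z]
E
python3 - <<'E'
from h import *
np.set_printoptions(suppress=True,precision=3)
print(tool()); print(to(jp(164,.30,.36),74), jp(164,.30,.36), bot.get_obs()['q'],bot.get_obs()['time'])
E
```

```text
[[ 0.     0.443  0.897  0.244]
 [ 0.     0.897 -0.443  0.493]
 [-1.     0.     0.     0.231]
 [ 0.     0.     0.     1.   ]]
[np.float64(-0.1287), np.float64(-0.6871), np.float64(0.5523), np.float64(-0.1796)] [np.float64(0.4344214912185043), np.float64(-0.3675087932549002), 0.36] [63.713  4.978 10.081 95.099 -0.    90.001] 1.4
```

apply_moves:
  commands:
    - [-0.05, 0, 0, 0, 1]
    - [-0.1, 0, 0, 0, 1]
    - [-0.13, -0.03, 0.025, 0, 1]
    - [-0.13, -0.07, 0.056, 0, 1]
    - [-0.13, -0.11, 0.088, -0.05, 1]
    - [-0.13, -0.15, 0.12, -0.1, 1]
    - [-0.13, -0.19, 0.152, -0.15, 1]
    - [-0.13, -0.23, 0.185, -0.18, 1]
    - [-0.13, -0.27, 0.217, -0.18, 1]
    - [-0.13, -0.31, 0.249, -0.18, 1]
    - [-0.13, -0.35, 0.281, -0.18, 1]
    - [-0.13, -0.39, 0.313, -0.18, 1]

```text
time: 2.6
ee_pos: [0.3489, 0.0137, 0.3616]
tcp_rot: [20.4, 89.9, 4.4]
wrist_force: [1.9, 0.6, -0.2]
opening: 0.0856
```

```bash
python3 -c "
from h import *
print(to(jp(164,.30,.36),74), bot.get_obs()['q'],bot.get_obs()['ee_pos'])"
```

```text
[np.float64(0.0017), np.float64(-0.343), np.float64(0.187), np.float64(0.0008)] [ 2.23835613e+00 -1.64361068e+01  5.58672854e+00  1.11945079e+02
  2.99208400e-03  1.81943910e+01] [0.3488589  0.01365059 0.36163691]
```

apply_moves:
  commands:
    - [0, -0.044, 0.024, 0, 1]
    - [0, -0.088, 0.048, 0, 1]
    - [0, -0.132, 0.072, 0, 1]
    - [0, -0.176, 0.096, 0, 1]
    - [0, -0.22, 0.12, 0, 1]
    - [0, -0.264, 0.144, 0, 1]
    - [0, -0.308, 0.168, 0, 1]
    - [0, -0.343, 0.187, 0, 1]
    - [0, -0.343, 0.187, 0, 1]
    - [0, -0.343, 0.187, 0, 1]

```text
time: 3.6
ee_pos: [0.4343, -0.3683, 0.3605]
tcp_rot: [115.6, 89.9, 99.5]
wrist_force: [-0.1, 0.2, -0.2]
opening: 0.0854
```

Run:
```python
from h import *
c=cam('wrist'); im=c['frame'].copy(); C=cloud(c); 
for r in (.2,.25,.3,.35):
    for p in proj(c,[jp(164,r,.278)]): cv2.circle(im,tuple(map(int,p)),4,(0,0,255),1)
cv2.imwrite('pics/w1.png',im)
P=C.reshape(-1,3); J=P[(P[:,2]>.25)&(P[:,2]<.29)&(P[:,0]<.66)&(P[:,0]>.3)&(P[:,1]<-.25)&(P[:,1]>-.5)]
u=J[:,:2]-PO; r=np.hypot(*u.T); m=(r>.12)&(r<.33); print('jib',m.sum(),np.degrees(np.median(np.arctan2(u[:,1],u[:,0])[m])))
print(to(jp(164,.3,.255),74),bot.get_obs()['q'])
```

```text
jib 3499 164.257713557672
[np.float64(0.1066), np.float64(-0.0002), np.float64(0.0001), np.float64(0.0004)] [-4.02598316e+01  1.35751725e+01  3.49292081e+01  1.11335775e+02
  6.32429432e-02 -2.42809893e+01]
```

View pics/w1.png

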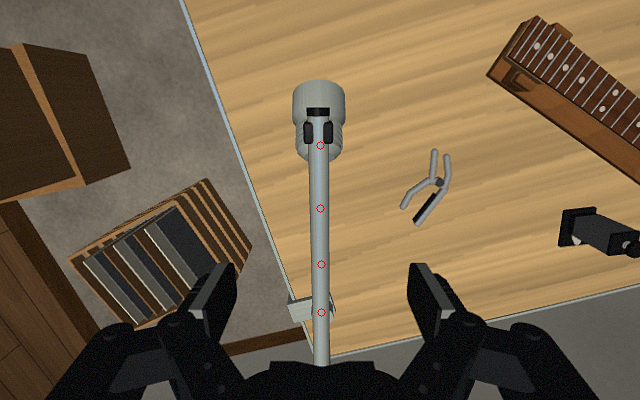

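The wrist view shows the jib running straight between the open fingers, with its markers on the tube (x≈320). I lower the gripper and cage the tube.

apply_moves:
  commands:
    - [0.035, 0, 0, 0, 1]
    - [0.07, 0, 0, 0, 1]
    - [0.1, 0, 0, 0, 1]
    - [0.106, 0, 0, 0, 1]
    - [0.106, 0, 0, 0, -0.4]
    - [0.106, 0, 0, 0, -0.4]
    - [0.106, 0, 0, 0, -0.4]
    - [0.106, 0, 0, 0, -0.4]
    - [0.106, 0, 0, 0, -0.4]
    - [0.106, 0, 0, 0, -0.4]
  newtons: 20

```text
time: 4.65
ee_pos: [0.4344, -0.3674, 0.2558]
tcp_rot: [39.9, 89.9, 23.9]
wrist_force: [-0.4, 0.7, -0.7]
opening: 0.0253
```

Run:
```python
from h import *
print(bot.get_obs()['time'],bot.get_obs()['opening'])
# cage slop ~4mm -> lead ~0.8 deg
for a in list(np.linspace(164,107.5,17))[1:]:
    print([float(x) for x in to(jp(a,.30,.255),a-90)])
```

```text
4.65 0.025323400022996646
[0.0008, 0.0184, 0.0006, 0.0619]
[0.0008, 0.0368, 0.0023, 0.1235]
[0.0008, 0.0551, 0.0051, 0.1851]
[0.0009, 0.0731, 0.0091, 0.2468]
[0.0009, 0.0909, 0.0142, 0.3084]
[0.0009, 0.1083, 0.0203, 0.37]
[0.0009, 0.1254, 0.0275, 0.4316]
[0.0009, 0.1419, 0.0358, 0.4933]
[0.001, 0.1579, 0.045, 0.5549]
[0.001, 0.1733, 0.0552, 0.6165]
[0.001, 0.1881, 0.0664, 0.6782]
[0.001, 0.2021, 0.0784, 0.7398]
[0.0011, 0.2154, 0.0913, 0.8014]
[0.0011, 0.2278, 0.105, 0.8631]
[0.0011, 0.2394, 0.1194, 0.9247]
[0.0011, 0.2501, 0.1345, 0.9863]
```

apply_moves:
  commands:
    - [0, 0.018, 0.001, 0.062, -0.4]
    - [0, 0.037, 0.002, 0.124, -0.4]
    - [0, 0.055, 0.005, 0.185, -0.4]
    - [0, 0.073, 0.009, 0.247, -0.4]
    - [0, 0.091, 0.014, 0.308, -0.4]
    - [0, 0.108, 0.02, 0.37, -0.4]
    - [0, 0.125, 0.0275, 0.432, -0.4]
    - [0, 0.142, 0.036, 0.493, -0.4]
    - [0, 0.158, 0.045, 0.555, -0.4]
    - [0, 0.173, 0.055, 0.617, -0.4]
    - [0, 0.188, 0.066, 0.678, -0.4]
    - [0, 0.188, 0.066, 0.678, -0.4]

```text
time: 5.85
ee_pos: [0.5507, -0.2039, 0.2554]
tcp_rot: [115.4, 89.9, 60.7]
wrist_force: [-0.4, -0.1, 0.3]
opening: 0.0254
```

Run:
```python
from h import *
for a in list(np.linspace(164,107.5,17))[12:]:
    print([float(x) for x in to(jp(a,.30,.255),a-90)])
```

```text
[0.0004, 0.0174, 0.0011, 0.0626]
[0.0004, 0.0358, 0.0028, 0.1242]
[0.0004, 0.0541, 0.0056, 0.1858]
[0.0005, 0.0721, 0.0096, 0.2474]
[0.0005, 0.0899, 0.0147, 0.3091]
```

apply_moves:
  commands:
    - [0, 0.0175, 0.001, 0.062, -0.4]
    - [0, 0.036, 0.003, 0.124, -0.4]
    - [0, 0.054, 0.0055, 0.186, -0.4]
    - [0, 0.072, 0.0095, 0.247, -0.4]
    - [0, 0.09, 0.0145, 0.309, -0.4]
    - [0, 0.09, 0.0145, 0.309, -0.4]
    - [0, 0.09, 0.0145, 0.309, -0.4]

```text
time: 6.55
ee_pos: [0.6321, -0.1643, 0.2552]
tcp_rot: [160.1, 89.9, 87.8]
wrist_force: [-0.9, -0.1, -0.4]
opening: 0.0258
```

```bash
cat > j.py <<'E'
from h import *
print(bot.get_obs()['ee_pos'],bot.get_obs()['wrist_force'],bot.get_obs()['q'])
dd=np.array([.4638,.0385]); a=np.array([np.cos(np.radians(44.07)),np.sin(np.radians(44.07))]); nn=np.array([-a[1],a[0]])
import sys
for n in sys.argv[1:]:
    c=cam(n); P=cloud(c).reshape(-1,3)[c['depth'].ravel()>0]
    J=P[(P[:,2]>.266)&(P[:,2]<.286)]; u=J[:,:2]-PO; r=np.hypot(*u.T); m=(r>.1)&(r<.26); g=np.degrees(np.arctan2(u[:,1],u[:,0])); m&=(g>90)&(g<175)
    if m.sum():
        al=np.median(g[m]); L=np.array(jp(al,.36,0))[:2]; print(n,m.sum(),'jib ang',al,np.percentile(g[m],[10,90]),'lamp neck xy',(L-dd)@a,(L-dd)@nn)
E
python3 j.py side scene
```

```text
[ 0.63210744 -0.16431605  0.25524636] [-0.91959263 -0.13681663 -0.39679282] [-1.45983123e+01  2.09568014e+01  3.17068607e+01  1.00763543e+02
  6.14222521e-02  5.77269805e+01]
side 339 jib ang 109.47014720901274 [107.36218635 110.82889634] lamp neck xy -0.003959476944871934 -0.2039449643824085
scene 109 jib ang 105.59999464906694 [103.99810933 107.57719205] lamp neck xy 0.017791785418203365 -0.21480630520703087
```

apply_moves:
  commands:
    - [0, 0, 0, 0, 1]
    - [0, 0, 0, 0, 1]
    - [0, 0, 0, 0, 1]
    - [0, 0, 0, 0, 1]
    - [-0.02, 0, 0, 0, 1]
    - [-0.06, 0, 0, 0, 1]
    - [-0.1, 0, 0, 0, 1]
    - [-0.13, 0, 0, 0, 1]
    - [-0.13, 0, 0, 0, 1]

```text
time: 7.55
ee_pos: [0.6321, -0.1647, 0.3899]
tcp_rot: [65.8, 89.6, -6.6]
wrist_force: [-0.0, -0.2, -1.2]
opening: 0.0856
```

```bash
python3 j.py side scene wrist
python3 - <<'E'
from h import *
# blade: dark points above wood in cradle region
for n in ['side','scene']:
    c=cam(n); C=cloud(c); P=C.reshape(-1,3); I=c['frame'].reshape(-1,3)
    m=(P[:,2]>.05)&(P[:,2]<.085)&(abs(P[:,0]-.41)<.1)&(abs(P[:,1]-.31)<.09)
    Q=P[m]; l=cv2.fitLine(Q[:,:2].astype(np.float32),cv2.DIST_HUBER,0,.01,.01).ravel(); t=(Q[:,:2]-l[2:])@l[:2]; print(n,len(Q),l,np.degrees(np.arctan2(l[1],l[0])),np.percentile(t,[2,98]),Q.mean(0),Q[:,2].max())
    mid=l[2:]+l[:2]*np.percentile(t,[2,98]).mean(); print(mid)
print(to([.41,.30,.34],0))
E
```

```text
[ 0.63209329 -0.16465566  0.38987862] [-0.03741244 -0.18130974 -1.17203013] [-1.46265974e+01  3.34149767e+01  6.58205094e+01  1.21981885e+02
  5.94613885e-02  5.77705530e+01]
side 336 jib ang 109.54781891224496 [107.36517308 110.8083767 ] lamp neck xy -0.004403345624525559 -0.20374211062466008
scene 116 jib ang 105.75919926608726 [104.00108487 107.48350807] lamp neck xy 0.016911782902016406 -0.2143306800961453
wrist 1940 jib ang 107.20366515412583 [105.19715844 109.10195053] lamp neck xy 0.0088681091408368 -0.21012759245855156Traceback (most recent call last):
  File "<stdin>", line 6, in <module>
cv2.error: OpenCV(4.12.0) /io/opencv/modules/imgproc/src/linefit.cpp:50: error: (-215:Assertion failed) count > 0 in function 'fitLine2D_wods'
```

```bash
python3 -c "
from h import *
print(to([.40,.30,.34],0))"
```

```text
[np.float64(0.0451), np.float64(-0.0806), np.float64(-0.5129), np.float64(0.307)]
```

apply_moves:
  commands:
    - [0, -0.007, -0.045, 0, 1]
    - [0, -0.014, -0.09, 0, 1]
    - [0, -0.021, -0.135, 0, 1]
    - [0, -0.028, -0.18, 0, 1]
    - [0, -0.035, -0.225, 0, 1]
    - [0.01, -0.042, -0.27, 0, 1]
    - [0.02, -0.05, -0.315, 0, 1]
    - [0.03, -0.057, -0.36, 0, 1]
    - [0.04, -0.064, -0.405, 0, 1]
    - [0.045, -0.071, -0.45, 0, 1]
    - [0.045, -0.08, -0.51, 0, 1]
    - [0.045, -0.08, -0.51, 0, 1]

```text
time: 8.95
ee_pos: [0.3984, 0.3001, 0.3379]
tcp_rot: [-112.8, 89.7, 175.1]
wrist_force: [0.6, -0.6, -0.1]
opening: 0.0852
```

apply_moves:
  commands:
    - [0, 0, 0, 0, 1]
    - [0, 0, 0, 0, 1]

```text
time: 9.15
ee_pos: [0.398, 0.2994, 0.3367]
tcp_rot: [-99.2, 89.7, -171.3]
wrist_force: [0.3, 0.6, 0.7]
opening: 0.0856
```

```bash
cat > e.py <<'E'
from h import *
import sys
c=cam('wrist'); C=cloud(c); im=c['frame']; cv2.imwrite(sys.argv[1],im); print(tool()[:3,3])
for k in ['straightedge','cradle']: print(k,[(round(d['confidence'],2),np.round(d['rect'])) for d in cams.spot_in(k,'wrist')])
P=C.reshape(-1,3); ok=c['depth'].ravel()>0
m=ok&(P[:,2]>.06)&(P[:,2]<.085)&(abs(P[:,0]-.41)<.12)&(abs(P[:,1]-.31)<.12)
Q=P[m]; print(len(Q))
if len(Q)>20:
    l=cv2.fitLine(Q[:,:2].astype(np.float32),cv2.DIST_HUBER,0,.01,.01).ravel(); r=Q[:,:2]-l[2:]; t=r@l[:2]; w=r@[-l[1],l[0]]
    e=np.percentile(t,[1,99]); print(np.degrees(np.arctan2(l[1],l[0])),e,'width',np.percentile(w,[2,98]),'mid',l[2:]+l[:2]*e.mean(),'z',np.percentile(Q[:,2],[5,50,95]))
E
python3 e.py pics/w2.png
```

```text
[0.39851121 0.29902029 0.33714058]
straightedge [(0.81, array([283., 148., 371., 175.])), (0.29, array([223., 181., 617., 362.]))]
cradle [(0.94, array([288., 121., 370., 183.])), (0.94, array([290.,   1., 375.,  60.])), (0.9, array([177.,  68., 266., 154.])), (0.9, array([406.,   0., 506.,  53.]))]
851
29.463497 [-0.06068657  0.06030466] width [-0.00720314  0.00623363] mid [0.40473277 0.30765547] z [0.0626372  0.07090935 0.07274996]
```

View pics/w2.png

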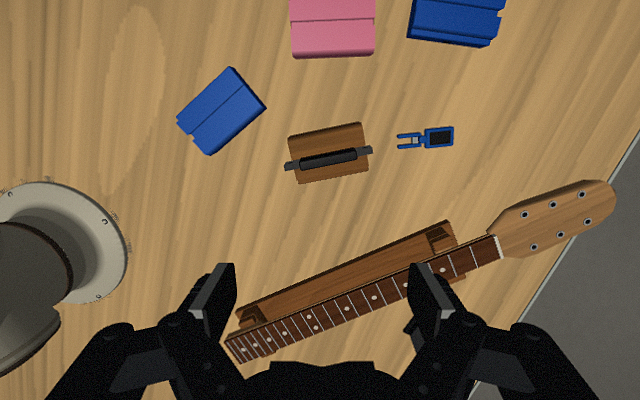

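The wrist view shows the brown cradle at (328,152) with the black-gripped straightedge running from (288,165) to (372,150). Its length and height match the figures given. I turn the jaws across it and re-measure from nearer.

```bash
python3 -c "
from h import *
print(to([.4047,.3077,.2]), to(None,119.5),tool())"
```

```text
[np.float64(0.1376), np.float64(0.0087), np.float64(-0.0065)] [np.float64(1.3652)] [[-4.54348051e-03  9.52551182e-01  3.04344545e-01  3.98993405e-01]
 [ 8.40956212e-05  3.04348050e-01 -9.52560894e-01  2.98846424e-01]
 [-9.99989675e-01 -4.30234781e-03 -1.46290481e-03  3.37674303e-01]
 [ 0.00000000e+00  0.00000000e+00  0.00000000e+00  1.00000000e+00]]
```

apply_moves:
  commands:
    - [0, 0.009, -0.0065, -0.149, 1]
    - [0, 0.009, -0.0065, -0.298, 1]
    - [0, 0.009, -0.0065, -0.447, 1]
    - [0.03, 0.009, -0.0065, -0.596, 1]
    - [0.05, 0.009, -0.0065, -0.745, 1]
    - [0.07, 0.009, -0.0065, -0.894, 1]
    - [0.09, 0.009, -0.0065, -1.043, 1]
    - [0.11, 0.009, -0.0065, -1.192, 1]
    - [0.13, 0.009, -0.0065, -1.341, 1]
    - [0.138, 0.009, -0.0065, -1.49, 1]
    - [0.138, 0.009, -0.0065, -1.639, 1]
    - [0.138, 0.009, -0.0065, -1.776, 1]

```text
time: 10.5
ee_pos: [0.4055, 0.3065, 0.1993]
tcp_rot: [154.9, 89.7, -175.4]
wrist_force: [-0.2, 0.0, 0.4]
opening: 0.0856
```

apply_moves:
  commands:
    - [0, 0, 0, 0, 1]
    - [0, 0, 0, 0, 1]

```text
time: 10.7
ee_pos: [0.4061, 0.3057, 0.1993]
tcp_rot: [155.4, 89.7, -175.2]
wrist_force: [-0.2, -0.2, 0.3]
opening: 0.0855
```

```bash
python3 e.py pics/w3.png; python3 -c "
from h import *
print(to([.4047,.3077,.046],119.5),bot.get_obs()['q'])"
```

```text
[0.40596029 0.30593745 0.19930793]
straightedge [(0.66, array([313., 121., 330., 248.]))]
cradle [(0.96, array([424., 156., 519., 268.])), (0.95, array([396., 286., 489., 366.])), (0.89, array([362.,   0., 478., 105.])), (0.83, array([536., 240., 625., 331.])), (0.67, array([286., 127., 357., 230.])), (0.51, array([304., 257., 326., 319.]))]
1586
29.346842 [-0.05619278  0.06507697] width [-0.00639157  0.00664613] mid [0.40409067 0.30607759] z [0.06342321 0.07136974 0.07278272]
[np.float64(0.1533), np.float64(0.0015), np.float64(0.0004), np.float64(0.0005)] [36.95566126 -1.04803454  0.3317366  91.61010899  0.15348507  7.42728682]
```

apply_moves:
  commands:
    - [0.04, 0.001, 0, 0, 1]
    - [0.08, 0.001, 0, 0, 1]
    - [0.12, 0.001, 0, 0, 1]
    - [0.145, 0.001, 0, 0, 1]
    - [0.153, 0.001, 0, 0, 1]
    - [0.153, 0.001, 0, 0, 1]
    - [0.153, 0.001, 0, 0, -1]
    - [0.153, 0.001, 0, 0, -1]
    - [0.153, 0.001, 0, 0, -1]
    - [0.153, 0.001, 0, 0, -1]
    - [0.153, 0.001, 0, 0, -1]
    - [0.153, 0.001, 0, 0, -1]
  newtons: 50

```text
time: 12.05
ee_pos: [0.4048, 0.3072, 0.0468]
tcp_rot: [148.3, 89.8, 177.8]
wrist_force: [-0.9, 0.2, 4.4]
opening: 0.0133
```

apply_moves:
  commands:
    - [0, 0, 0, 0, -1]
    - [0, 0, 0, 0, -1]

```text
time: 12.25
ee_pos: [0.4047, 0.3072, 0.0469]
tcp_rot: [147.7, 89.8, 177.3]
wrist_force: [-0.1, -0.0, 2.2]
opening: 0.0129
```

apply_moves:
  commands:
    - [-0.01, 0, 0, 0, -1]
    - [-0.03, 0, 0, 0, -1]
    - [-0.06, 0, 0, 0, -1]
    - [-0.09, 0, 0, 0, -1]
    - [-0.12, 0, 0, 0, -1]
    - [-0.15, 0, 0, 0, -1]
    - [-0.15, 0, 0, 0, -1]
    - [-0.15, 0, 0, 0, -1]

```text
time: 13.05
ee_pos: [0.4055, 0.3073, 0.1972]
tcp_rot: [140.7, 89.8, 170.2]
wrist_force: [0.7, -0.6, -3.4]
opening: 0.0131
```

```bash
cat > f.py <<'E'
from h import *
import sys
c=cam('wrist'); C=cloud(c); cv2.imwrite(sys.argv[1],c['frame']); T=tool(); P=C.reshape(-1,3)[c['depth'].ravel()>0]
L=(P-T[:3,3])@T[:3,:3]   # tool coords
m=(L[:,0]>-.03)&(L[:,0]<.03)&(abs(L[:,1])<.012)&(abs(L[:,2])<.08); Q=L[m]
print(len(Q)); t=Q[:,2]; print('extent z',np.percentile(t,[1,99]),'x range',np.percentile(Q[:,0],[2,50,98]))
for a,b in ((-.07,-.04),(-.04,-.015),(.015,.04),(.04,.07)):
    s=(t>a)&(t<b); 
    if s.sum()>5: print(a,b,s.sum(),'y',np.percentile(Q[s,1],[3,50,97]),'x',np.percentile(Q[s,0],[3,50,97]))
o=bot.get_obs();print(o['ee_pos'],o['wrist_force'],o['opening'],o['time'],o['q'])
E
python3 f.py pics/w4.png; python3 -c "
from h import *
print(to([.4638,.0385,.197],134.07),to([.4638,.0385,.12],134.07))"
```

```text
6595
extent z [-0.06261388  0.05080509] x range [-0.02740379 -0.02555382 -0.00411066]
-0.07 -0.04 1275 y [-0.00417109 -0.0003939   0.00377699] x [-0.02271427 -0.01765262  0.00710118]
-0.04 -0.015 1869 y [-6.71902767e-03  9.56333001e-06  6.31207404e-03] x [-0.02682605 -0.02564022 -0.01053243]
0.015 0.04 1049 y [-6.64910405e-03  3.48007960e-05  6.25524422e-03] x [-0.02715343 -0.0261389  -0.02468551]
0.04 0.07 159 y [-0.00421575 -0.00046439  0.0033025 ] x [-0.01928795 -0.01834552 -0.01737174]
[0.40517493 0.30703962 0.19612193] [-0.09232905 -0.09392402 -2.38629938] 0.013153957026599872 13.1 [ 3.70686273e+01 -1.07428750e+00 -4.75168538e-02  9.12702126e+01
  1.53488020e-01  7.54283797e+00]
[np.float64(-0.0011), np.float64(-0.2626), np.float64(-0.0813), np.float64(-0.2539)] [np.float64(0.0759), np.float64(-0.2627), np.float64(-0.081), np.float64(-0.2539)]
```

View pics/w4.png

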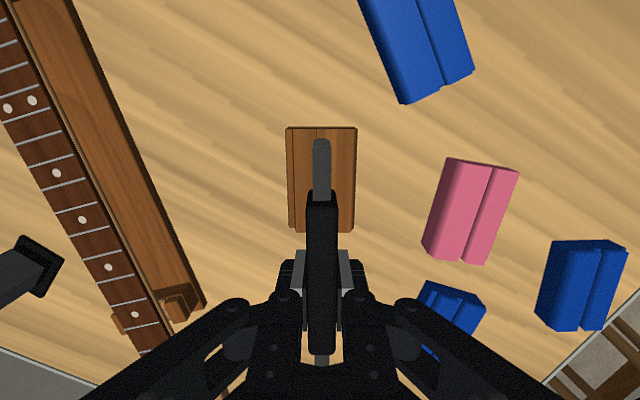

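The blade is out of the slot and square in the jaws. The double dots show at (8,107) and (32,100), so I use them for a cross-check.

```bash
python3 -c "
from h import *
c=cam('wrist'); W=onz(c,[(8,107),(32,100),(57,173),(82,219),(108.5,267),(134.5,313)],.0687); print(W,W[:2].mean(0)); d=W[5]-W[2]; print(np.degrees(np.arctan2(d[1],d[0])))"
```

```text
[[0.47139372 0.03213506 0.0687    ]
 [0.45516075 0.04967723 0.0687    ]
 [0.50899281 0.08501225 0.0687    ]
 [0.5429747  0.11788996 0.0687    ]
 [0.58234481 0.15611079 0.0687    ]
 [0.62453066 0.19751307 0.0687    ]] [0.46327723 0.04090615 0.0687    ]
44.23697685863063
```

apply_moves:
  commands:
    - [0, -0.035, -0.011, -0.05, -1]
    - [0, -0.07, -0.022, -0.1, -1]
    - [0, -0.105, -0.033, -0.15, -1]
    - [0, -0.14, -0.044, -0.2, -1]
    - [0, -0.175, -0.055, -0.254, -1]
    - [0, -0.21, -0.066, -0.254, -1]
    - [0, -0.245, -0.077, -0.254, -1]
    - [0.02, -0.263, -0.081, -0.254, -1]
    - [0.04, -0.263, -0.081, -0.254, -1]
    - [0.06, -0.263, -0.081, -0.254, -1]
    - [0.06, -0.263, -0.081, -0.254, -1]
    - [0.06, -0.263, -0.081, -0.254, -1]

```text
time: 14.35
ee_pos: [0.4631, 0.0381, 0.135]
tcp_rot: [144.2, 89.6, -171.7]
wrist_force: [0.5, 0.2, -1.9]
opening: 0.0127
```

```bash
python3 f.py pics/w5.png; python3 -c "
from h import *
c=cam('scene'); f=c['frame'][150:290,260:400]; a=cv2.resize(f,(560,560),interpolation=2); cv2.imwrite('pics/s3.png',a)
print(to([.4638,.0385,.0885],134.07),bot.get_obs()['tcp_rot'],tool())"
```

```text
6676
extent z [-0.06361321  0.04983966] x range [-0.0270107  -0.02373155 -0.00227084]
-0.07 -0.04 1476 y [-0.00552829 -0.00049841  0.00492645] x [-0.02291127 -0.01597181  0.00783237]
-0.04 -0.015 1738 y [-0.00686799 -0.00010344  0.00625176] x [-0.02512174 -0.02395687 -0.021941  ]
0.015 0.04 1004 y [-0.00678972 -0.00055872  0.00615742] x [-0.02522339 -0.0241961  -0.0227287 ]
0.04 0.07 158 y [-0.00433476 -0.00058329  0.00318011] x [-0.01740951 -0.01632685 -0.0154456 ]
[0.46369028 0.03817154 0.13589618] [-0.18074147  0.37532784 -1.94374447] 0.013258156466506105 14.4 [ 4.72443665e+00 -7.12449663e+00 -1.23905225e+01  8.50758535e+01
 -3.00222609e-02 -3.93669441e+01]
[np.float64(0.0478), np.float64(0.0002), np.float64(0.0003), np.float64(0.0005)] [ 146.57977271   89.70679659 -169.3229788 ] [[-5.02874688e-03 -6.95871222e-01  7.18148977e-01  4.63987510e-01]
 [-9.48102932e-04  7.18161053e-01  6.95876284e-01  3.82319180e-02]
 [-9.99986906e-01  2.81850654e-03 -4.27120770e-03  1.36311943e-01]
 [ 0.00000000e+00  0.00000000e+00  0.00000000e+00  1.00000000e+00]]
```

View pics/w5.png

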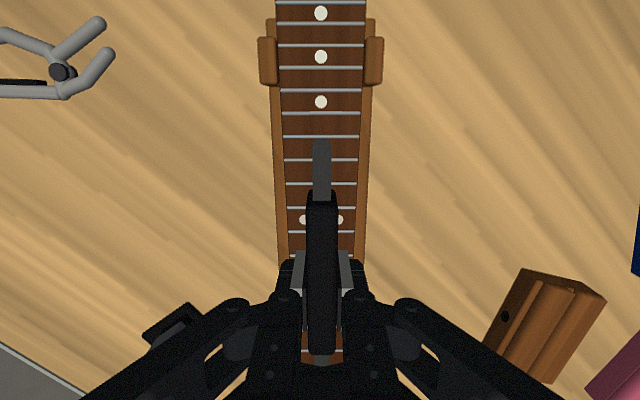

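The blade lies parallel above the neck, with the dots just showing on either side at (304,219) and (340,219). I check the dots again from here.

```bash
python3 -c "
from h import *
c=cam('wrist'); W=onz(c,[(303.5,219),(340.5,219),(321,102),(320.5,57),(320.5,13)],.0687); print(W,W[:2].mean(0),np.linalg.norm(W[0]-W[1])); d=W[2]-W[4]; print(np.degrees(np.arctan2(d[1],d[0])))
T=tool(); print((W[:2].mean(0)-T[:3,3])@T[:3,:3], ((W-T[:3,3])@T[:3,:3])[:,1])"
```

```text
[[ 0.47543202  0.03003324  0.0687    ]
 [ 0.45617973  0.04995827  0.0687    ]
 [ 0.40649487 -0.01845208  0.0687    ]
 [ 0.38718608 -0.03758051  0.0687    ]
 [ 0.36953996 -0.0546424   0.0687    ]] [0.46580588 0.03999575 0.0687    ] 0.02770663705098504
44.401108581299745
[ 0.06773934 -0.00011125  0.00267002] [-0.01396451  0.01374201 -0.00080943 -0.001109   -0.00108159]
```

apply_moves:
  commands:
    - [0.015, 0, 0.0015, 0, -1]
    - [0.03, 0, 0.0015, 0, -1]
    - [0.038, 0, 0.0015, 0, -1]
    - [0.041, 0, 0.0015, 0, -1]
    - [0.041, 0, 0.0015, 0, -1]
    - [0.041, 0, 0.0015, 0, -1]
    - [0.041, 0, 0.0015, 0, -1]

```text
time: 15.2
ee_pos: [0.4653, 0.0393, 0.096]
tcp_rot: [148.6, 89.8, -167.3]
wrist_force: [-1.1, -0.0, -2.3]
opening: 0.0131
```

apply_moves:
  commands:
    - [0.001, 0, 0, 0, -1]
    - [0.002, 0, 0, 0, -1]
    - [0.002, 0, 0, 0, -1]
    - [0.002, 0, 0, 0, -1]

```text
time: 15.6
ee_pos: [0.4653, 0.0393, 0.094]
tcp_rot: [148.6, 89.8, -167.3]
wrist_force: [-0.4, -0.0, -3.1]
opening: 0.0133
```

Free weight reads about -2.3 N. I creep down 1 mm at a time.

apply_moves:
  commands:
    - [0.001, 0, 0, 0, -1]
    - [0.002, 0, 0, 0, -1]
    - [0.002, 0, 0, 0, -1]
    - [0.002, 0, 0, 0, -1]

```text
time: 16.0
ee_pos: [0.4653, 0.0393, 0.0919]
tcp_rot: [148.5, 89.8, -167.4]
wrist_force: [-0.2, -0.2, -2.0]
opening: 0.0128
```

apply_moves:
  commands:
    - [0.001, 0, 0, 0, -1]
    - [0.001, 0, 0, 0, -1]
    - [0.001, 0, 0, 0, -1]

```text
time: 16.3
ee_pos: [0.4652, 0.0393, 0.0909]
tcp_rot: [148.6, 89.8, -167.3]
wrist_force: [-0.2, -0.7, -1.7]
opening: 0.0132
```

apply_moves:
  commands:
    - [0.001, 0, 0, 0, -1]
    - [0.001, 0, 0, 0, -1]
    - [0.001, 0, 0, 0, -1]

```text
time: 16.6
ee_pos: [0.4652, 0.0393, 0.0899]
tcp_rot: [148.3, 89.8, -167.6]
wrist_force: [0.3, -0.3, -1.9]
opening: 0.0131
```

apply_moves:
  commands:
    - [0.001, 0, 0, 0, -1]
    - [0.001, 0, 0, 0, -1]
    - [0.001, 0, 0, 0, -1]

```text
time: 16.9
ee_pos: [0.4653, 0.0393, 0.0891]
tcp_rot: [147.9, 89.8, -168.0]
wrist_force: [-0.1, -0.6, -0.2]
opening: 0.0129
```

apply_moves:
  commands:
    - [0.001, 0, 0, 0, -1]
    - [0.001, 0, 0, 0, -1]
    - [0.001, 0, 0, 0, -1]

```text
time: 17.2
ee_pos: [0.4654, 0.0393, 0.0883]
tcp_rot: [149.1, 89.8, -166.8]
wrist_force: [-1.1, -0.8, 4.0]
opening: 0.0129
```

Contact came at a TCP height of about 0.0892. The push is now about 6 N (4.0 N read, plus 2.3 N of weight). I run the final checks.

```bash
python3 f.py pics/w6.png; python3 j.py side scene
python3 - <<'E'
from h import *
F=[]; ims=[]
for n in ['side','scene']*4:
    c=cam(n); F.append(bot.get_obs()['wrist_force']); ims.append(c['frame'])
print('force mean',np.mean(F,0),np.std(F,0))
c=cam('side'); P=cloud(c).reshape(-1,3)
dd=np.array([.4638,.0385])
r=P[:,:2]-dd; a=np.array([np.cos(np.radians(44.07)),np.sin(np.radians(44.07))])
s=c['frame'][170:290,280:440]; t=ims[1][130:290,220:400]
cv2.imwrite('pics/fin.png',np.hstack([cv2.resize(s,(400,300),interpolation=2),cv2.resize(t,(338,300),interpolation=2)]))
T=tool(); d=T[:3,3]-np.r_[dd,0]; print('along',d[:2]@a,'across',d[:2]@[-a[1],a[0]],'yaw',np.degrees(np.arctan2(T[1,2],T[0,2])),'tilt',T[2])
E
```

```text
10137
extent z [-0.07855857  0.06726104] x range [-0.02634265 -0.01769287  0.02309934]
-0.07 -0.04 3087 y [-0.01104298 -0.00038392  0.01107716] x [-0.02148431  0.02100917  0.02315342]
-0.04 -0.015 2360 y [-0.01103432 -0.00039018  0.01104496] x [-0.0258784  -0.02446217  0.02275322]
0.015 0.04 1029 y [-0.00704534 -0.00037278  0.00586674] x [-0.02612056 -0.02509216 -0.02355552]
0.04 0.07 211 y [-0.01112018 -0.00087175  0.01104017] x [-0.01804017 -0.0170014   0.02215144]
[0.46534857 0.03928025 0.0883158 ] [-1.9077377   0.53149642  3.56475328] 0.013358737136414695 17.25 [ 4.84350568e+00 -6.58206281e+00 -1.71563004e+01  7.96201559e+01
 -3.04540397e-02 -3.92548350e+01]
[0.46534857 0.03928025 0.0883158 ] [-1.9077377   0.53149642  3.56475328] [ 4.84350568e+00 -6.58206281e+00 -1.71563004e+01  7.96201559e+01
 -3.04540397e-02 -3.92548350e+01]
side 335 jib ang 109.56105085321344 [107.37587904 110.95264483] lamp neck xy -0.004478989286287885 -0.20370761300144477
scene 113 jib ang 105.81967608226384 [104.08245674 107.39441569] lamp neck xy 0.016577151835717882 -0.21415064624161362
force mean [-1.1938294   0.04231253  3.82375378] [0.79207229 0.4980849  0.71892897]
along 0.001670229449095941 across -0.0005079087596802976 yaw 44.10005710859694 tilt [-0.9999935   0.001857   -0.00309193  0.08811131]
```

View pics/fin.png

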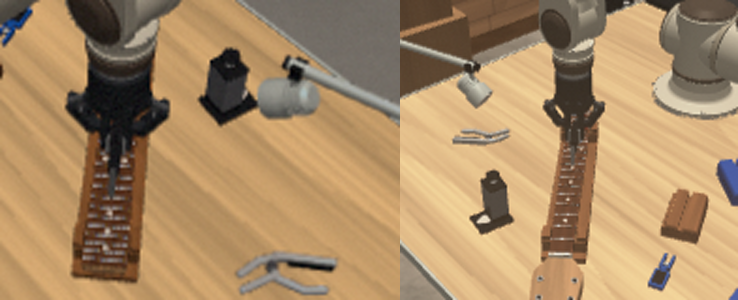

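View pics/w6.png

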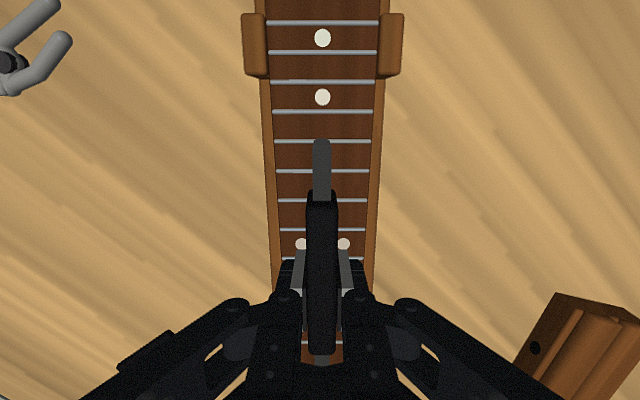

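The blade stands on the frets along the centreline, with the dots on either side at (301,243) and (344,243). The lamp is behind the neck and the bystanders show where they were. I hand it in.

```bash
python3 -c "
from h import *
print(bot.job_done()); o=bot.get_obs(); print(o['time'],o['wrist_force'],o['ee_pos'])"
```

```text
the job is handed in; nothing more can be done
None
the job is handed in; nothing more can be done
```

I swung the lamp behind the neck and let go of it. Then I took the straightedge out of the brown cradle and handed the job in while gripping it edge down on the frets over the double dots. The interface gives no verdict, so these are my own last checks.

- **Lamp:** it stands between −4 and +17 mm along the neck from square opposite the dots, and about 205–214 mm behind it. The side and scene cameras disagree by about 4° on the jib's angle, but both readings are inside the 40 mm limit.
- **Straightedge position:** taken from the gripper's pose, it sits about 1.7 mm along and 0.5 mm across from the dots as the side camera placed them. The wrist camera put the dots 1–3 mm further along, so I aimed between the two. It is in line and upright to well under 1°.
- **Push:** about 6 N, from a wrist reading of 3.8 N up plus the 2.3 N hanging weight.
- **Bystanders:** the pick dispenser, capo and tuner clip look unmoved in the last pictures. I did not measure them again.
- **Time:** about 18 s of the 67 s allowed.

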